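# File the dosage card from the sloped stand

## Task

The stiff blue dosage card lies flat on the sloped copy stand, with no edge that fingers could get behind. Press on it and slide it along the ledge until it sticks out a good finger width past the open end of the stand, pinch the part that sticks out, lift the card off and stand it fully down in the slot of the white upright card holder, lengthwise about centred and with its yellow band at the top. Leave the two loose bottles and the green box near the work where they stand.

Things in the scene. Friction and masses are not known exactly. Their poses are not given: they have to be found in the camera images.
- stand: Fixed aluminium copy stand, 115 mm high. Origin on the worktop under it, z up. Its face, a board 164 mm wide (y -0.082 to 0.082) and 6 mm thick, slopes at 55 degrees, facing -x and up; up the slope is (0.574, 0, 0.819), the outward normal (-0.819, 0, 0.574). Base plate 8 mm high, x -0.055 to 0.065, y -0.067 to 0.083; struts behind the board at y -0.03 and 0.06. The +y end has a raised cheek, the -y end is open.
- stand_foot (a point): Middle of the face's foot, where face and ledge meet: (-0.035, 0, 0.024) in the stand's frame. The board's top edge is 104 mm up the slope from it. The ledge is 11 mm deep out of the face; a black front lip 4 mm high leaves a channel 9 mm wide for the card's lower edge. The black cheek at the +y end stands 12 mm out of the face.
- stand_end (a point): Point of the face at its open (-y) end: y = -0.082 in the stand's frame, 75 mm up the slope from the foot. Free air beyond it, in front, behind and below, for fingers round whatever sticks out. Friction of card on stand is about 0.25, well below that of fingertips on the card.
- card: Loose stiff blue card, 100 (x) by 150 (y) by 4 mm thick (z), 60 to 130 g. Origin: centre of its back face; x up the card to its yellow band, y along its long side, z out of the face with white dots. It starts flat on the stand's face, lower edge on the ledge, axes x up the slope, y along the stand's y; top edge 3 mm below the board's top, +y edge 1 to 7 mm from the cheek, -y edge 7 to 13 mm inside the open end.
- card_center (a point): Centre of the card (2 mm out of the origin along the card's z).
- holder: Fixed card holder: dark base 90 x 90 x 8 mm, two upright white walls 90 mm long (y) leaving a slot 11 mm wide along y at x = 0, open at both ends. Origin under its centre on the worktop, z up. Slot floor at z 0.008, walls to z 0.050, then lips flared 35 degrees to z 0.063 with a mouth about 31 mm wide. The filed card sticks out about 30 mm at each end, its centre at z 0.058; it may face either side.
- bottle_a: Loose white tablet bottle, 37 mm across and 82 mm high, beyond the stand. Origin: centre of its foot. To be left where it is.
- bottle_b: Loose white tablet bottle, 33 mm across and 72 mm high, to the right of the holder. Origin: centre of its foot. To be left where it is.
- green_box: Loose green and white medicine box, 35 x 90 x 52 mm high, on the near side between stand and holder. Origin: centre of its underside. To be left where it is.

How it is judged:
By the outcome, as a careful person would: the job done as asked, in the order asked, and still so for the second after the job is handed in, with the robot touching nothing.
It also fails if it takes over 64 s, if anything falls off the work surface, if the arm or the gripper's body presses on something with over 40 N, if the wrist force passes 120 N, or if a joint passes its speed limit or range.

## Robot

A 6-joint arm with a two-finger parallel gripper is mounted at the origin on a cart in front of the work surface, level with it; the furniture and walls round the work are solid. World frame = base frame: x ahead of the robot, y to its left, z up, the work surface at z = 0. Lengths are in mm, angles in degrees, forces in N, time in s.
With the tool pointing down it reaches from about 350 to 850 mm from the base axis. Payload 8.1 kg.
Tool frame: the origin (TCP) lies between the finger pads; the fingertips stand 22 mm ahead of it and the grasp point (between the pads) lies 3 mm ahead of it; z points along the fingers, y is the line along which they close (so a half turn about z gives the same grasp; the last joint's range is limited). The gripper opens to 85 mm and grips with 20 to 120 N. Pads are 22 mm wide; open, the fingers measure 114 mm over their backs; the gripper's body (76 mm by 85 mm) begins 54 mm behind the grasp point. The pads swing forward as they close: fully open they stand 13 mm farther back than shut.
Start: joints at [64.836, 7.471, 85.268, -0, 87.261, -4.893], TCP at [207.858, 562.85, 253.292] pointing down, gripper open.
Joint ranges: [-169.43, 169.43], [-51.17, 129.36], [1.28, 143.12], [-76.62, 256.62], [0, 156.53], [-152.29, 152.29]. Speed limits (degrees/s): [136.94, 136.94, 159.86, 180, 180, 180].

## Interface

Orientations are given as [roll, pitch, yaw] about the fixed x, y, z axes, in that order (R = Rz(yaw) Ry(pitch) Rx(roll)).
In Python, from bench import sense, snapshot, calibration, hand_in gives the robot as it stands.
- The arm moves only by the shell command python3 -m crank 'ROWS' [FORCE]. ROWS is JSON, a list of rows, each a list of 5 numbers: the shift along the tool's x, y, z in cm, then the turn about the tool's z in rad, then the finger opening in cm, from 0 to 8.54. A call has 1 to 20 rows; each row is the pose to reach, as a shift and turn from the pose commanded when the call began, along the tool's axes at that moment; what a row does not reach only later rows make up. A row lasts 1/10 s, in which the tool goes at most 50 mm and 8.59 degrees, less where a joint would pass 70% of its speed; a pose out of reach is approached as far as the arm can. A call with a gripper value outside its range is refused whole. The fingers move at their own pace and stop on an object; FORCE is the grip in N (left out, the last holds). Time passes only in rows, so rows that repeat a pose let the fingers close. It gives the time, the measured TCP pose, the force, the opening and the grip force at its end, in the units of the state.
- sense(): the state, without advancing time (a new reading comes with each control period).
- snapshot(name): name is "scene" or "side" or "wrist"; returns (picture, depth): 384x512x3 uint8, red, green, blue; 384x512 float32, mm along the optical axis (not along the pixel's ray), 0 where there is no reading.
- calibration(name): a dict with "fovy" (degrees; the focal length in pixels is half the picture's height over the tangent of half this angle, whatever the lens; pixels are square), "cx", "cy" (the principal point, pixels), "k1" (the pictures are not rectified: a ray, as slopes to the right and down, at radius r is drawn at 1 + k1 r^2 times it, then the intrinsics apply), "rvec" (rotation vector, rad) and "tvec" (3), from world to camera coordinates, as OpenCV has them; the wrist camera has in their place "tool_from_camera" (4x4, takes a point from camera to tool coordinates, whose origin is the TCP and whose axes are the flange's). Camera axes: x right, y down, z forward; pixel columns grow to the right and rows downward; lengths in mm; the calibration is good to about 2 mm. A picture is of the moment at which its call begins: read the wrist's pose just before it. calibration takes no time and is no camera call.
- hand_in(): hands the job in; it is judged then, once.
The state is a dict: "time": time; "joint_pos": joint angles; "qd": joint speeds; "joint_efforts": joint torques, N m; "tool_pos": TCP position; "tcp_rot": TCP orientation; "ft_force": force on the tool from outside, world axes, zero at the start; "wrist_torque": the same for the moment, N m; "finger_gap": finger opening in mm; "grip_force": force on a finger pad.
Only numpy, scipy, OpenCV 4.12 (cv2) and the standard library are available. Lean on these libraries where they do the work, as an engineer would, in place of code of your own. Each camera call takes 0.05 s, during which the arm holds its last target. There are 200 camera calls.

## Working session

There is one attempt and no reset: what is moved stays moved. The work goes in short steps, Python scripts to look and compute and a shell command to move; the robot and the scene stay as the last step left them, time stands still between calls to the robot, and variables do not carry over. Pictures are saved under pics/ and viewed, at most 10 in all, crops included, and the job is handed in when it is done.

```bash
mkdir -p pics
cat > h.py <<'E'
import numpy as np, cv2, json
from bench import sense, snapshot, calibration
def cam(n):
    c=calibration(n); f=192/np.tan(np.radians(c["fovy"])/2)
    K=np.array([[f,0,c["cx"]],[0,f,c["cy"]],[0,0,1.]])
    D=np.array([c["k1"],0,0,0.])
    if "rvec" in c:
        R=cv2.Rodrigues(np.array(c["rvec"],float))[0]; t=np.array(c["tvec"],float).ravel()
    else:
        T=np.array(c["tool_from_camera"]); s=sense(); 
        from scipy.spatial.transform import Rotation as Ro
        W=np.eye(4); W[:3,:3]=Ro.from_euler('xyz',s["tcp_rot"],degrees=True).as_matrix(); W[:3,3]=s["tool_pos"]
        M=np.linalg.inv(W@T); R=M[:3,:3]; t=M[:3,3]
    return K,D,R,t
def cloud(n,dep,C=None):
    K,D,R,t=C or cam(n); h,w=dep.shape
    uv=np.stack(np.meshgrid(np.arange(w),np.arange(h)),-1).reshape(-1,1,2).astype(np.float64)
    n_=cv2.undistortPoints(uv,K,D).reshape(h,w,2)
    P=np.dstack([n_*dep[...,None],dep])
    return (P-t)@R
def proj(C,P):
    K,D,R,t=C; return cv2.projectPoints(np.array(P,float).reshape(-1,1,3),cv2.Rodrigues(R)[0],t,K,D)[0].reshape(-1,2)
E
python3 - <<'E'
from h import *
s=sense(); print({k:np.round(v,2).tolist() for k,v in s.items()})
for n in("scene","side"):
    C=cam(n); p,d=snapshot(n); cv2.imwrite(f"pics/{n}0.png",p[...,::-1]); np.savez(f"{n}0.npz",p=p,d=d); print(n,-C[2].T@C[3])
E
```

```text
{'time': 0.0, 'joint_pos': [64.84, 7.52, 85.33, -0.0, 87.26, -4.89], 'qd': [-0.06, -0.0, 0.05, -0.11, -0.05, 0.07], 'joint_efforts': [-0.0, -56.94, -50.05, -0.0, 0.01, -0.0], 'tool_pos': [207.64, 562.36, 252.23], 'tcp_rot': [-179.89, -0.01, 159.73], 'ft_force': [-0.82, -0.29, 0.63], 'wrist_torque': [-0.03, -0.0, 0.01], 'grip_force': 0.0, 'finger_gap': 85.52}
scene [203.05921696 449.21272318 653.62585213]
side [397.41340399 684.5179883  515.40829012]
```

View pics/scene0.png

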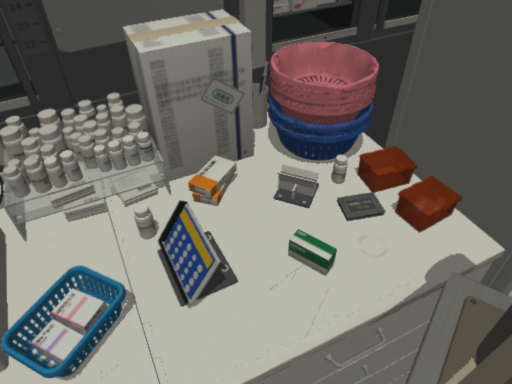

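View pics/side0.png

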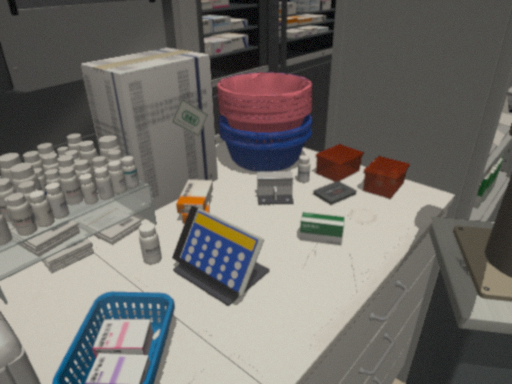

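Run:
```python
from h import *
np.set_printoptions(precision=1,suppress=True)
for n in("scene","side"):
    z=np.load(n+"0.npz"); p,d=z['p'],z['d']; C=cam(n); X=cloud(n,d,C)
    hsv=cv2.cvtColor(p,cv2.COLOR_RGB2HSV); ok=d>0
    def reg(u0,u1,v0,v1):
        m=np.zeros(d.shape,bool); m[v0:v1,u0:u1]=1; return m&ok
    R0=reg(155,245,195,300) if n=="scene" else reg(170,270,205,305)
    blue=R0&(hsv[...,0]>100)&(hsv[...,0]<130)&(hsv[...,1]>110)
    yel=R0&(hsv[...,0]>18)&(hsv[...,0]<35)&(hsv[...,1]>120)
    for nm,m in(("blue",blue),("yel",yel)):
        P=X[m]; c=np.median(P,0); w=np.linalg.svd(P-c,full_matrices=0)[2]
        print(n,nm,m.sum(),c,"normal",w[2].round(3),"long",w[0].round(3))
    # union silhouette quad of card
    m=cv2.morphologyEx((blue|yel).astype(np.uint8),cv2.MORPH_CLOSE,np.ones((7,7)))
    k=max(cv2.findContours(m,0,2)[0],key=cv2.contourArea); q=cv2.minAreaRect(k)
    k=k.reshape(-1,2); P=X[k[:,1],k[:,0]]
    hull=cv2.approxPolyDP(cv2.convexHull(k),5,True).reshape(-1,2); print("corners",[(tuple(a),X[a[1],a[0]].round(0).tolist()) for a in hull])
    for nm,r in (("holder",(265,325,160,210) if n=="scene" else (250,300,168,208)),("green",(285,340,228,272) if n=="scene" else (295,350,208,245)),("botB",(328,350,152,186) if n=="scene" else (296,312,152,184)),("botA",(130,158,200,240) if n=="scene" else(136,164,216,266))):
        m=reg(*r)&(X[...,2]>6); P=X[m]
        print(nm,"lo",np.percentile(P,2,0),"hi",np.percentile(P,98,0))
        for a,b in((6,14),(25,40),(40,75)):
            g=m&(X[...,2]>a)&(X[...,2]<b)
            if g.sum()>15: 
                r_=cv2.minAreaRect(X[g][:,:2].astype(np.float32)); print("  z",a,b,g.sum(),np.array(r_[0]),np.array(r_[1]),round(r_[2],1))
```

```text
scene blue 1208 [576.1 139.9  66.5] normal [-0.4 -0.7 -0.6] long [-0.9  0.5  0. ]
scene yel 442 [569.5 119.1  98.9] normal [0.4 0.7 0.6] long [-0.9  0.5  0. ]
corners [((np.int32(184), np.int32(207)), [635.0, 76.0, 110.0]), ((np.int32(214), np.int32(259)), [506.0, 143.0, 109.0]), ((np.int32(190), np.int32(297)), [531.0, 192.0, 31.0]), ((np.int32(165), np.int32(245)), [656.0, 127.0, 30.0])]
holder lo [ 479.5 -211.4    6.9] hi [ 566. -144.   64.]
  z 6 14 461 [ 525.1 -188.8] [90.5 91.6] 12.5
  z 25 40 201 [ 518.9 -173.1] [91.3 35.4] 21.3
  z 40 75 558 [ 525.1 -189.3] [89.8 38. ] 11.7
green lo [352.3 -40.9   7.8] hi [440.3  -5.4  55. ]
  z 6 14 102 [393.8 -10.6] [94.5 28.6] 15.7
  z 25 40 222 [391.6 -10.1] [94.2 33.3] 19.2
  z 40 75 816 [397.5 -24.6] [37.5 90.8] 87.7
botB lo [ 443.6 -369.5    7.6] hi [ 512.4 -269.4   74. ]
  z 6 14 39 [ 481.2 -319.2] [ 37.2 112.3] 28.0
  z 25 40 102 [ 480.4 -314.1] [ 39.4 105.3] 29.6
  z 40 75 206 [ 476.8 -305.3] [29.7 84.5] 39.3
botA lo [713.3  62.9   8.2] hi [828.6 126.9  84.1]
  z 6 14 57 [775.   89.3] [ 35.  129.7] 64.4
  z 25 40 86 [722.3 114.5] [3
[... 534 characters left out ...]
-236.1] [126.6 196.9] 18.2
  z 25 40 212 [ 505.3 -206.6] [142.4  64.3] 44.0
  z 40 75 452 [ 508.5 -201.7] [143.9  72.6] 39.5
green lo [356.1 -36.4   7.9] hi [442.2  -2.3  53. ]
  z 6 14 129 [399.   -5.2] [ 5.4 89.1] 87.8
  z 25 40 249 [399.4  -4.7] [ 6.  90.1] 88.7
  z 40 75 578 [398.5 -20.7] [37.4 89.8] 87.4
botB lo [ 446.1 -383.8    8.9] hi [ 490.6 -266.2   71.4]
  z 6 14 32 [ 478.  -330.7] [ 30.4 135.7] 18.5
  z 25 40 77 [ 476.2 -330.4] [ 29.8 132.5] 15.6
  z 40 75 171 [ 475.9 -318.1] [ 33.2 110.1] 21.9
botA lo [715.  -15.2   7.5] hi [813.4 130.   83.8]
  z 6 14 109 [770.5  51. ] [ 45.5 180.4] 28.2
  z 25 40 121 [745.1  60.7] [ 36.4 145.1] 13.7
  z 40 75 301 [729.7 117.9] [37.2 24.7] 30.1
```

Run:
```python
import cv2,numpy as np
a=cv2.imread("pics/scene0.png");b=cv2.imread("pics/side0.png")
A=cv2.resize(a[150:310,130:350],None,fx=3.4,fy=3.4,interpolation=2)[:300*2]
cv2.imwrite("pics/crop0.png",A[:600,:800])
```

```text
(no output)
```

View pics/crop0.png

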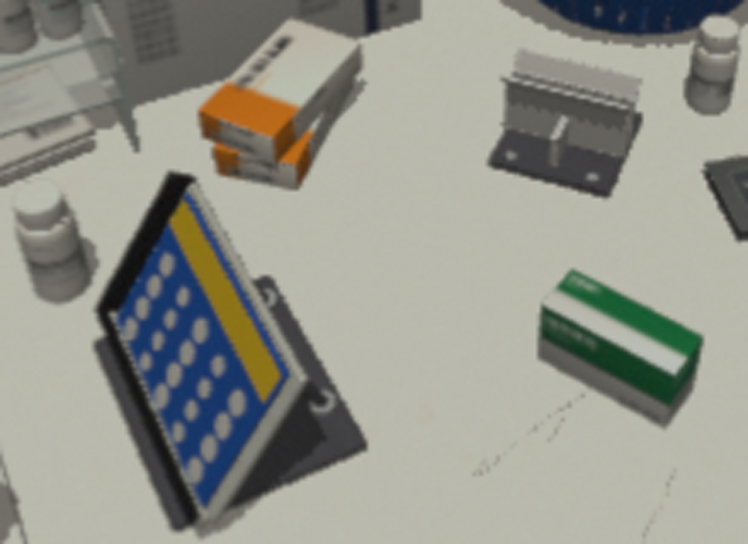

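```bash
python3 -m crank '[[-20,-12,-5,0.12,8.5],[-42.9,-25.9,-5,0.12,8.5],[-42.9,-25.9,-5,0.12,8.5],[-42.9,-25.9,-5,0.12,8.5],[-42.9,-25.9,-5,0.12,8.5],[-42.9,-25.9,-5,0.12,8.5],[-42.9,-25.9,-5,0.12,8.5],[-42.9,-25.9,-5,0.12,8.5],[-42.9,-25.9,-5,0.12,8.5],[-42.9,-25.9,-5,0.12,8.5],[-42.9,-25.9,-5,0.12,8.5],[-42.9,-25.9,-5,0.12,8.5],[-42.9,-25.9,-5,0.12,8.5],[-42.9,-25.9,-5,0.12,8.5]]'
python3 - <<'E'
from h import *
C=cam("wrist"); s=sense(); p,d=snapshot("wrist"); cv2.imwrite("pics/w1.png",p[...,::-1]); np.savez("w1.npz",p=p,d=d,R=C[2],t=C[3])
print(s["time"],s["tool_pos"],s["tcp_rot"],calibration("wrist"), -C[2].T@C[3],C[2][2])
E
```

```text
time: 1.5
tool_pos: [519.7, 172.4, 303.0]
tcp_rot: [-180.0, -0.0, 153.0]
ft_force: [-0.2, -0.4, 0.3]
finger_gap: 85.2
grip_force: 0.0
1.5 [519.72459032 172.43114068 302.98823672] [-1.79989461e+02 -4.03616146e-02  1.52952656e+02] {'fovy': 63.75300232523729, 'cx': 256.83846027972135, 'cy': 187.87503150637752, 'k1': 0.019349534596604392, 'tool_from_camera': array([[-1.90573486e-04, -9.55004818e-01, -2.96590225e-01,
         7.73782077e+01],
       [ 9.99999472e-01, -4.81535990e-04,  9.07972625e-04,
        -4.07924704e-01],
       [-1.00993710e-03, -2.96589895e-01,  9.55004405e-01,
        -1.20796126e+02],
       [ 0.00000000e+00,  0.00000000e+00,  0.00000000e+00,
         1.00000000e+00]])} [450.70942447 207.23443682 423.83849097] [ 0.26388603 -0.13390912 -0.95521333]
```

View pics/w1.png

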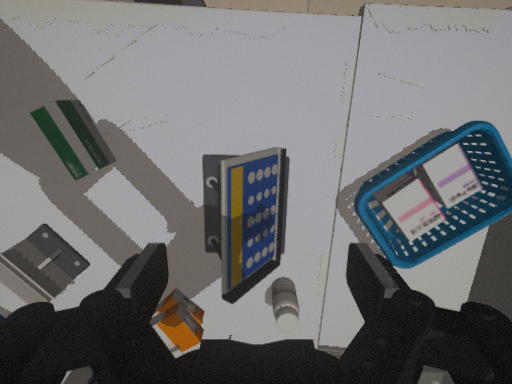

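```bash
cat >> h.py <<'E'
def cast(C,uv,z):
    K,D,R,t=C; r=cv2.undistortPoints(np.array(uv,float).reshape(-1,1,2),K,D).reshape(-1,2)
    d=np.c_[r,np.ones(len(r))]@R; o=-R.T@t; z=np.broadcast_to(z,len(r)); return o+d*((z-o[2])/d[:,2])[:,None]
def cardmask(p,box):
    h=cv2.cvtColor(p,cv2.COLOR_RGB2HSV); m=((h[...,0]>100)&(h[...,0]<130)|(h[...,0]>18)&(h[...,0]<35))&(h[...,1]>110)
    k=np.zeros(m.shape,np.uint8); u0,u1,v0,v1=box; k[v0:v1,u0:u1]=m[v0:v1,u0:u1]
    k=cv2.morphologyEx(k,cv2.MORPH_CLOSE,np.ones((9,9))); c=max(cv2.findContours(k,0,2)[0],key=cv2.contourArea)
    return k,c
def quad(c):
    hl=cv2.convexHull(c)
    for e in np.arange(2,15,.5):
        q=cv2.approxPolyDP(hl,e,True).reshape(-1,2)
        if len(q)==4:return q.astype(float)
E
python3 - <<'E'
from h import *
np.set_printoptions(precision=1,suppress=True)
for f,b in (("w1",(205,295,140,305)),("scene0",(155,245,195,300)),("side0",(170,270,205,305))):
    z=np.load(f+".npz"); n=f[:-1]; C=(*cam("wrist")[:2],z["R"],z["t"]) if n=="w" else cam(n)
    k,c=cardmask(z["p"],b); q=quad(c); X=cloud(n,z["d"],C)
    P=X[(k>0)&(z["d"]>0)]; cc=np.median(P,0); w=np.linalg.svd(P-cc,full_matrices=0)[2]
    print(f,"c",cc,"n",w[2].round(3),"yaw",np.degrees(np.arctan2(w[2][1],w[2][0])))
    hi=cast(C,q,109); lo=cast(C,q,27); print(np.c_[q,hi[:,:2],lo[:,:2]])
# wrist view: white end of board, holder, green, bottles
z=np.load("w1.npz"); C=(*cam("wrist")[:2],z["R"],z["t"]); X=cloud("w",z["d"],C); d=z["d"]
for nm,(u0,u1,v0,v1) in dict(holder=(0,90,220,310),green=(30,116,95,182),botA=(270,300,275,330)).items():
    m=np.zeros(d.shape,bool); m[v0:v1,u0:u1]=1; m&=(d>0)
    for a,bb in((5,14),(30,52),(52,85)):
        g=m&(X[...,2]>a)&(X[...,2]<bb)
        if g.sum()>15: r=cv2.minAreaRect(X[g][:,:2].astype(np.float32)); print(nm,a,bb,g.sum(),np.array(r[0]),np.array(r[1]),round(r[2],1))
E
```

```text
w1 c [576.1 135.2  75.9] n [0.4 0.7 0.6] yaw 61.44977064656443
[[277.  155.  515.5 197.8 532.4 195.4]
 [272.  256.  618.3 141.4 661.9 124.3]
 [228.  288.  632.7  76.3 680.   42.1]
 [228.  168.  504.6 146.1 518.6 130.2]]
scene0 c [576.4 135.9  72.9] n [-0.4 -0.7 -0.6] yaw -118.54799702911409
[[184.  207.  635.3  75.3 700.3  19. ]
 [214.  259.  505.5 143.4 551.   97.4]
 [190.  297.  490.1 224.3 533.4 190.5]
 [165.  245.  598.8 167.5 658.4 125.1]]
side0 c [580.1 141.1  67. ] n [-0.4 -0.7 -0.6] yaw -119.04241238974522
[[198.  213.  633.6  86.9 681.2 -33.6]
 [254.  240.  511.1 152.1 534.   44.7]
 [237.  291.  511.1 277.2 534.  195. ]
 [182.  258.  616.4 220.4 660.6 126.7]]
holder 5 14 1499 [ 519.6 -161.5] [89.6 39.1] 12.0
holder 30 52 1383 [ 522.1 -176.5] [89.3 45.4] 14.0
holder 52 85 884 [ 525.2 -187.4] [89.7 37.6] 11.6
green 5 14 240 [398.5  -5.9] [ 2.6 88.1] 88.2
green 30 52 1859 [397.5 -22.9] [37.  89.5] 88.0
green 52 85 1061 [397.4 -22.6] [35.8 88.7] 87.3
botA 5 14 72 [720.6 113.3] [35.7 14.7] 70.6
botA 30 52 233 [721.  112.5] [36.7 16.1] 73.1
botA 52 85 725 [727.9 111. ] [35.6 29.7] 66.6
```

```bash
python3 -m crank '[[-4,1.2,4,0.027,0],[-7.4,2.2,8,0.027,0],[-7.4,2.2,12,0.027,0],[-7.4,2.2,15,0.027,0],[-7.4,2.2,15,0.027,0],[-7.4,2.2,15,0.027,0],[-7.4,2.2,15,0.027,0],[-7.4,2.2,18,0.027,0],[-7.4,2.2,20,0.027,0],[-7.4,2.2,20.4,0.027,0],[-7.4,2.2,20.4,0.027,0],[-7.4,2.2,20.4,0.027,0],[-7.4,2.2,20.4,0.027,0]]' 40
python3 - <<'E'
from h import *
p,d=snapshot("wrist"); cv2.imwrite("pics/w2.png",p[...,::-1])
E
```

```text
time: 2.85
tool_pos: [597.8, 157.4, 101.6]
tcp_rot: [179.9, 0.2, 151.3]
ft_force: [0.9, -0.2, -0.8]
finger_gap: 0.1
grip_force: 0.0
```

View pics/w2.png

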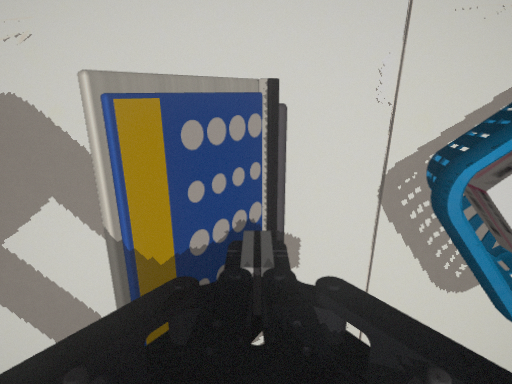

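```bash
python3 -m crank '[[0,-0.33,0.23,0,0],[0,-0.65,0.46,0,0],[0,-0.65,0.46,0,0]]' | grep -E "pos|force"
python3 -m crank '[[0,-0.16,0.11,0,0],[0,-0.33,0.23,0,0],[0,-0.33,0.23,0,0]]'| grep -E "pos|force"
python3 -m crank '[[0,-0.12,0.09,0,0],[0,-0.25,0.17,0,0],[0,-0.25,0.17,0,0]]'| grep -E "pos|force"
```

```text
tool_pos: [592.7, 150.8, 94.1]
ft_force: [0.3, -0.0, 0.0]
grip_force: 0.0
tool_pos: [591.5, 148.2, 92.1]
ft_force: [-0.0, 0.4, 0.7]
grip_force: 0.0
tool_pos: [590.4, 146.1, 90.5]
ft_force: [-0.1, -0.2, 0.0]
grip_force: 0.0
```

```bash
for i in 1; do :; done; python3 -m crank '[[0,-0.16,0.11,0,0],[0,-0.25,0.17,0,0],[0,-0.25,0.17,0,0]]'| grep -E "pos|ft"
python3 -m crank '[[0,-0.12,0.09,0,0],[0,-0.2,0.14,0,0],[0,-0.2,0.14,0,0]]'| grep -E "pos|ft"
python3 -m crank '[[0,-0.12,0.09,0,0],[0,-0.12,0.09,0,0]]'| grep -E "pos|ft"
```

```text
tool_pos: [589.2, 143.9, 88.8]
ft_force: [0.3, -0.1, 0.3]
tool_pos: [588.8, 142.9, 88.2]
ft_force: [0.2, 3.7, 1.8]
tool_pos: [588.8, 142.7, 88.1]
ft_force: [1.0, 7.3, 5.9]
```

```bash
python3 -m crank '[[0,-0.12,0.09,0,0],[0,-0.12,0.09,0,0],[0.2,-0.12,0.09,0,0],[0.5,-0.12,0.09,0,0],[0.8,-0.12,0.09,0,0],[1.1,-0.12,0.09,0,0],[1.4,-0.12,0.09,0,0],[1.7,-0.12,0.09,0,0],[2,-0.12,0.09,0,0],[2,-0.12,0.09,0,0]]'
python3 - <<'E'
from h import *
C=cam("wrist");p,d=snapshot("wrist"); cv2.imwrite("pics/w3.png",p[...,::-1]);np.savez("w3.npz",p=p,d=d,R=C[2],t=C[3])
k,c=cardmask(p,(60,270,40,330)); print(quad(c)[:,:].tolist())
E
```

```text
time: 5.6
tool_pos: [572.4, 151.3, 88.3]
tcp_rot: [179.7, 0.3, 151.3]
ft_force: [5.6, 6.9, 6.6]
finger_gap: 0.2
grip_force: 5.5Traceback (most recent call last):
  File "<stdin>", line 3, in <module>
TypeError: 'NoneType' object is not subscriptable
```

View pics/w3.png

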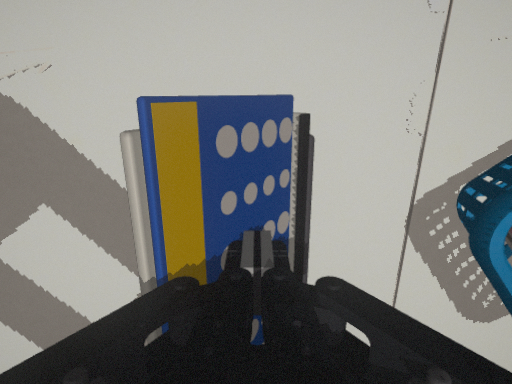

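```bash
python3 -m crank '[[0.3,-0.03,0.02,0,0],[0.6,-0.03,0.02,0,0],[0.9,-0.03,0.02,0,0],[1.2,-0.03,0.02,0,0],[1.5,-0.03,0.02,0,0],[1.8,-0.03,0.02,0,0],[2.1,-0.03,0.02,0,0],[2.3,-0.03,0.02,0,0],[2.3,-0.03,0.02,0,0]]'
python3 - <<'E'
from h import *
np.set_printoptions(precision=1,suppress=True)
C=cam("wrist");p,d=snapshot("wrist"); cv2.imwrite("pics/w4.png",p[...,::-1]);np.savez("w4.npz",p=p,d=d,R=C[2],t=C[3])
h=cv2.cvtColor(p,cv2.COLOR_RGB2HSV); m=(h[...,0]>100)&(h[...,0]<130)&(h[...,1]>110)
X=cloud("w",d,C); 
ok=(d>0)&(X[...,2]>15)&(X[...,2]<125)
e=np.array([.878,-.479,0]); s=np.array([.479,.878,0])
B=m&ok&(np.arange(512)[None]<320)&(np.arange(384)[:,None]<230)
print("blue min along y",np.percentile(X[B]@e,[.2,1]))
W=ok&(h[...,1]<60)&(h[...,2]>90)&(X[...,2]>100)&(np.arange(512)[None]<180)
print("board end", W.sum(), np.percentile(X[W]@e,[.5,1,3]), X[W].max(0))
E
```

```text
time: 6.55
tool_pos: [552.4, 162.0, 88.3]
tcp_rot: [179.7, 0.3, 151.3]
ft_force: [5.9, 7.0, 6.4]
finger_gap: 0.3
grip_force: 5.7
blue min along y [331.4 331.8]
board end 1794 [344.4 353.6 364.8] [547.8 163.8 110.1]
```

View pics/w4.png

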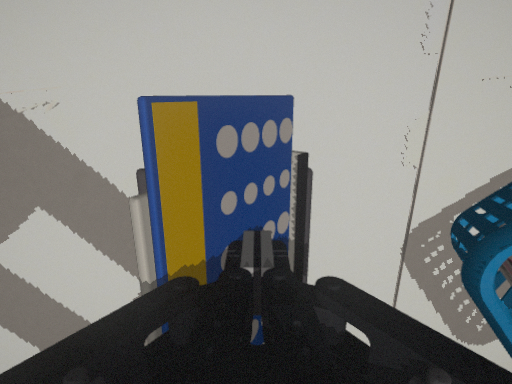

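```bash
python3 -m crank '[[0,1,-0.7,0,0],[0,2,-1.5,0,0],[0,2,-5,0,1],[2,1,-8,0,3],[6.2,-2.7,-8,0,5],[6.2,-2.7,-8,0,5],[6.2,-2.7,-8,0,5],[6.2,-2.7,-8,0,5],[6.2,-2.7,-8,0,5],[6.2,-2.7,-8,0,5]]' 40
python3 - <<'E'
from h import *
np.set_printoptions(precision=1,suppress=True)
s=sense()["tool_pos"]; e=np.array([.878,-.479,0]); q=np.array([.479,.878,0]); print("e",s@e,"s",s@q)
C=cam("wrist");p,d=snapshot("wrist"); cv2.imwrite("pics/w5.png",p[...,::-1])
X=cloud("w",d,C);h=cv2.cvtColor(p,cv2.COLOR_RGB2HSV); m=(h[...,0]>100)&(h[...,0]<130)&(h[...,1]>110)&(d>0)&(X[...,2]>20)&(X[...,2]<130)
Y=(h[...,0]>18)&(h[...,0]<35)&(h[...,1]>110)&(d>0)
print(m.sum(),"e",np.percentile(X[m]@e,[.5,2]),"top", X[m][:,2].max(), "s@top",np.percentile(X[m&(X[...,2]>105)]@q,[2,50]))
E
```

```text
time: 7.6
tool_pos: [483.0, 166.8, 165.7]
tcp_rot: [-180.0, 0.0, 151.3]
ft_force: [0.1, -0.0, -0.0]
finger_gap: 49.6
grip_force: 0.0
e 344.1286316941553 s 377.8216677790831
6872 e [331.6 332.4] top 109.6312949005016 s@top [368.2 370.3]
```

View pics/w5.png

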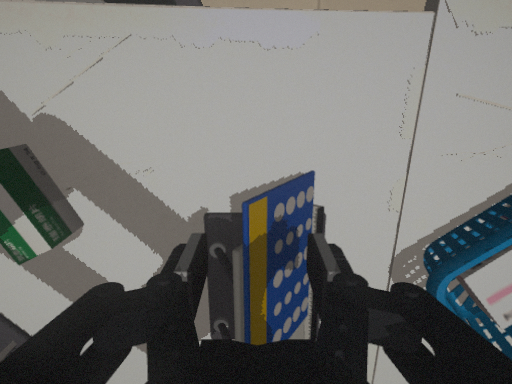

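```bash
python3 -m crank '[[0,0,3,0,5],[0,0,5,0,5],[0,0,6,0,5],[0,0,7,0,5],[0,0,7,0,5],[0,0,7,0,3.8],[0,0,7,0,3.8],[0,0,7,0,3.8]]'
python3 -m crank '[[0,0.5,0,0,3.8],[0,1,0,0,3.8],[0,1.5,-0.2,0,3.8],[0,2,-0.3,0,3.8],[0,2,-0.3,0,3.8]]'
python3 - <<'E'
from h import *
p,d=snapshot("wrist"); p2,_=snapshot("side"); cv2.imwrite("pics/w6.png",cv2.resize(np.hstack([p[120:],p2[120:]]),(800,206))[...,::-1])
E
```

```text
time: 8.45
tool_pos: [482.7, 166.9, 96.6]
tcp_rot: [179.9, 0.1, 151.3]
ft_force: [0.6, -0.6, 0.9]
finger_gap: 37.6
grip_force: 0.0
time: 8.95
tool_pos: [492.1, 185.0, 99.0]
tcp_rot: [180.0, 0.0, 151.3]
ft_force: [-0.5, 0.3, -0.2]
finger_gap: 38.1
grip_force: 0.1
```

View pics/w6.png

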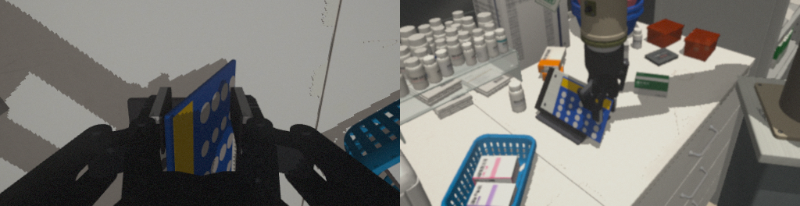

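```bash
cat >> h.py <<'E'
def cardfit(n,zlo=15,zhi=330,rad=200):
    C=cam(n); tp=np.array(sense()["tool_pos"]); p,d=snapshot(n); X=cloud(n,d,C); h=cv2.cvtColor(p,cv2.COLOR_RGB2HSV)
    m=((h[...,0]>100)&(h[...,0]<130)|(h[...,0]>18)&(h[...,0]<35))&(h[...,1]>110)&(d>0)&(X[...,2]>zlo)&(X[...,2]<zhi)&(np.linalg.norm(X-tp,axis=-1)<rad)
    m=cv2.erode(m.astype(np.uint8),np.ones((3,3)))>0
    P=X[m]; c=np.median(P,0); 
    for _ in range(3):
        w=np.linalg.svd(P-c,full_matrices=0)[2]; r=(P-c)@w[2]; P=P[abs(r)<4]; c=P.mean(0)
    N=w[2]*np.sign(w[2][1]); e=np.array([.878,-.479,0]); q=np.array([.479,.878,0])
    print(n,len(P),"normal yaw %.1f tilt %.1f"%(np.degrees(np.arctan2(N[1],N[0])),np.degrees(np.arcsin(N[2]))),"z %.0f..%.0f"%tuple(np.percentile(P[:,2],[.5,99.5])),"e %.0f..%.0f"%tuple(np.percentile(P@e,[.5,99.5])),"s %.0f..%.0f"%tuple(np.percentile(P@q,[.5,99.5])))
    return P,c,N
E
python3 -c "
from h import *
cardfit('wrist');cardfit('side')"
python3 -m crank '[[0,0.5,-0.1,0,3.8],[0,1,-0.2,0,3.8],[0,1.5,-0.3,0,3.8],[0,2,-0.4,0,3.8],[0,2,-0.4,0,3.8]]'
python3 -c "
from h import *
cardfit('wrist');cardfit('side')"
```

```text
wrist 5098 normal yaw 61.7 tilt 27.9 z 31..115 e 331..426 s 379..425
side 121 normal yaw 98.9 tilt 80.3 z 46..75 e 335..477 s 403..551
time: 9.65
tool_pos: [501.7, 202.5, 102.9]
tcp_rot: [180.0, 0.0, 151.3]
ft_force: [-0.3, 0.0, 0.4]
finger_gap: 37.7
grip_force: 0.1
wrist 3490 normal yaw 61.8 tilt 15.2 z 34..123 e 331..427 s 399..426
side 75 normal yaw 45.1 tilt 81.4 z 44..77 e 335..469 s 415..559
```

```bash
python3 -m crank '[[0,0.4,-0.1,0,3.8],[0,0.8,-0.2,0,3.8],[0,1.4,-0.3,0,3.8],[0,1.4,-0.3,0,3.8],[0,1.1,-0.3,0,3.1],[0,0.8,-0.3,0,2.4],[0,0.5,-0.3,0,1.7],[0,0.3,-0.3,0,1.2],[0,0.3,-0.3,0,1.2],[0,0.3,-0.3,0,1.2]]'
python3 -c "
from h import *
cardfit('wrist')"
```

```text
time: 10.75
tool_pos: [502.7, 204.3, 105.7]
tcp_rot: [180.0, 0.0, 151.3]
ft_force: [-0.2, -0.3, 0.2]
finger_gap: 11.9
grip_force: 0.0
wrist 627 normal yaw 68.3 tilt 48.6 z 117..127 e 331..366 s 414..418
```

```bash
python3 -m crank '[[0,0.05,0,0,0.6],[0,0.05,0,0,0],[0,0.05,0,0,0],[0,0.05,0,0,0],[0,0.05,0,0,0],[0,0.05,0,0,0]]' 70
python3 -m crank '[[0,0,-0.3,0,0],[0,0,-0.8,0,0],[0,0,-1.4,0,0],[0,0,-2,0,0],[0,0,-2,0,0]]'
python3 -c "
from h import *
cardfit('wrist');cardfit('scene');cardfit('side')"
```

```text
time: 11.4
tool_pos: [504.4, 206.6, 107.0]
tcp_rot: [179.7, 0.1, 151.3]
ft_force: [3.0, 5.5, 2.4]
finger_gap: 3.3
grip_force: 68.0
time: 11.9
tool_pos: [503.5, 204.9, 126.7]
tcp_rot: [179.9, 0.1, 151.3]
ft_force: [-0.3, -0.5, -0.7]
finger_gap: 3.2
grip_force: 68.4
wrist 400 normal yaw 77.7 tilt 39.2 z 26..148 e 331..412 s 419..546
scene 7 normal yaw 61.9 tilt 1.1 z 85..149 e 333..346 s 419..421
side 75 normal yaw 42.4 tilt 73.4 z 37..90 e 334..455 s 422..555
```

```bash
python3 -m crank '[[0,0,-2,0,0],[0,0,-5,0,0],[0,0,-8,0,0],[0,0,-10.3,0,0],[-1,-2,-10.3,0,0],[-2.3,-5,-10.3,-0.05,0],[-3.6,-8,-10.3,-0.1,0],[-4.9,-11,-10.3,-0.17,0],[-6.2,-14,-10.3,-0.24,0],[-7.5,-17,-10.3,-0.31,0],[-8.8,-20,-10.3,-0.38,0],[-10.1,-23,-10.3,-0.45,0],[-11.4,-26,-10.3,-0.52,0],[-12.7,-29,-10.3,-0.59,0],[-14,-32,-10.3,-0.65,0],[-15,-35,-10.3,-0.69,0],[-15.6,-36.6,-10.3,-0.707,0],[-16,-37.5,-10.3,-0.707,0],[-16,-37.5,-10.3,-0.707,0],[-16,-37.5,-10.3,-0.707,0]]'
cat > look.py <<'E'
from h import *
np.set_printoptions(precision=1,suppress=True)
import sys
for n in ("wrist","scene","side"):
    C=cam(n); tp=np.array(sense()["tool_pos"]); p,d=snapshot(n); cv2.imwrite(f"pics/{sys.argv[1]}_{n}.png",p[...,::-1]); X=cloud(n,d,C); h=cv2.cvtColor(p,cv2.COLOR_RGB2HSV)
    near=(d>0)&(abs(X[...,0]-525)<75)&(abs(X[...,1]+189)<70)
    for a,b in((5,13),(51,66)):
        m=near&(X[...,2]>a)&(X[...,2]<b)
        if m.sum()>60: r=cv2.minAreaRect(X[m][:,:2].astype(np.float32)); print(n,a,m.sum(),np.array(r[0]),np.array(r[1]),round(r[2],1))
    m=((h[...,0]>100)&(h[...,0]<130)|(h[...,0]>18)&(h[...,0]<35))&(h[...,1]>110)&(d>0)&(np.linalg.norm(X-tp-[70,15,-30],axis=-1)<120)
    if m.sum()>20:
        P=X[m]; v=np.array([np.cos(np.radians(11.8)),np.sin(np.radians(11.8))]); w=np.array([-v[1],v[0]])
        A=(P[:,:2]-tp[:2])@v; B=(P[:,:2]-tp[:2])@w; k=np.polyfit(A,B,1)
        print(n,"card",m.sum(),"along",np.percentile(A,[.5,99.5]),"perp",np.percentile(B,[2,50,98]),"yawerr",np.degrees(k[0]),"z-tcp",np.percentile(P[:,2]-tp[2],[.5,99.5]))
        for lo in (-10,20,50,80,110):
            g=(A>lo)&(A<lo+30)
            if g.sum()>10: print("   ",lo,"top",np.percentile(P[g,2]-tp[2],99),"bot",np.percentile(P[g,2]-tp[2],1))
E
python3 look.py h1
```

```text
time: 14.05
tool_pos: [463.2, -200.3, 228.3]
tcp_rot: [180.0, -0.0, -168.2]
ft_force: [0.1, 0.5, -0.1]
finger_gap: 3.3
grip_force: 68.4
wrist 5 2717 [ 524.1 -188.7] [89.5 89.9] 12.3
wrist 51 843 [ 504.7 -192.9] [49.3 35.2] 12.6
wrist card 1195 along [-12.8  82.2] perp [-99.7   0.8   3.2] yawerr -60.109927691875086 z-tcp [-101.7   52.1]
    -10 top 42.90119321526671 bot 15.446195408786636
    50 top -93.10461742869742 bot -102.6012566504136
    80 top -93.31019487370413 bot -100.00609966536682
scene 5 457 [ 522.8 -180.4] [ 91.9 102.2] 13.5
scene 51 361 [ 525.  -189.4] [89.5 37. ] 12.4
scene card 1829 along [-11.7 135.1] perp [-1.6  0.9  3.4] yawerr -0.14599823696226844 z-tcp [-77.5  21.8]
    -10 top 22.81260662007646 bot -77.11264863508542
    20 top 21.108229420912703 bot -76.73853144811474
    50 top 21.773335088221156 bot -77.51989250120576
    80 top 21.40126681959633 bot -76.22202135221823
    110 top 21.439166171197062 bot -75.6234040036772
side 5 335 [ 525.6 -180.3] [89.3 81.3] 12.3
side 51 305 [ 526.6 -185.3] [90.2 39. ] 13.0
side card 1666 along [ -8.9 139. ] perp [1.1 4.1 7.1] yawerr -0.10523769653534258 z-tcp [-79.4  20.2]
    -10 top 43.9710687597273 bot -78.37203153789082
    20 top 19.44175433089879 bot -77.5552071363871
    50 top 16.57814397385799 bot -79.5114242438103
    80 top 16.81400272989271 bot -79.22305910868883
    110 top 14.837882338499892 bot -78.32453191349433
```

```bash
python3 -m crank '[[0,-0.22,1,-0.01,0],[0,-0.22,3,-0.01,0],[0,-0.22,5,-0.01,0],[0,-0.22,6.5,-0.01,0],[0,-0.22,7.5,-0.01,0],[0,-0.22,8,-0.01,0],[0,-0.22,8,-0.01,0]]'
python3 look.py h2 | grep -A3 -E "51|card"
python3 -m crank '[[0,0,0.4,0,0],[0,0,0.8,0,0],[0,0,1.2,0,0],[0,0,1.6,0,0],[0,0,2,0,0],[0,0,2,0,0]]'
```

```text
time: 14.9
tool_pos: [463.4, -202.9, 148.0]
tcp_rot: [180.0, -0.0, -167.6]
ft_force: [-0.8, 0.3, -0.1]
finger_gap: 3.3
grip_force: 68.4
wrist 51 266 [ 522.5 -188.7] [85.9 34.8] 12.0
wrist card 4689 along [-12.4  62.6] perp [-109.8 -100.6    2.5] yawerr -104.98792515888171 z-tcp [-57.7  39.7]
    -10 top 47.891082069604444 bot -27.840921027048804
    20 top -12.419183054037182 bot -57.41329583449142
    50 top -27.560113910885025 bot -57.73111719772295
--
scene 51 259 [ 524.3 -187.1] [89.1 34.2] 12.0
scene card 1870 along [-10.3 134.9] perp [-107.7    1.3    4.2] yawerr -10.914495754403928 z-tcp [-75.7  22.2]
    -10 top 32.752221194984166 bot -75.33133606199533
    20 top 21.708259226737816 bot -75.28759146156249
    50 top 21.381218609567053 bot -75.41107902314765
--
side 51 278 [ 526.4 -185. ] [90.1 38.5] 12.0
side card 1425 along [ -5.5 139.1] perp [-100.9    4.6    8.2] yawerr -0.15484705397828746 z-tcp [-75.5  21.4]
    -10 top 34.03609900080378 bot -75.24276065577814
    20 top 19.672070573176025 bot -74.57329154124304
    50 top 16.332679703731326 bot -74.51474784530318
    80 top 19.8480908131454 bot -74.81565469711116
    110 top 20.505547692568754 bot -73.76274472782161
time: 15.65
tool_pos: [463.1, -202.8, 127.6]
tcp_rot: [179.9, -0.1, -167.6]
ft_force: [-0.9, 0.5, 0.6]
finger_gap: 3.3
grip_force: 68.4
```

```bash
python3 -m crank '[[0,0,0.3,0,0],[0,0,0.6,0,0],[0,0,1,0,0],[0,0,1,0,0]]'
python3 -m crank '[[0,0,0.4,0,0],[0,0,0.8,0,0],[0,0,1.2,0,0],[0,0,1.6,0,0],[0,0,2,0,0],[0,0,2,0,0]]' | grep -E "pos|ft"
python3 -m crank '[[0,0,0.2,0,0],[0,0,0.4,0,0],[0,0,0.6,0,0],[0,0,0.8,0,0],[0,0,0.8,0,0]]'| grep -E "pos|ft"
```

```text
time: 16.05
tool_pos: [463.2, -202.8, 117.8]
tcp_rot: [180.0, -0.0, -167.6]
ft_force: [0.2, 0.4, -0.2]
finger_gap: 3.3
grip_force: 68.4
tool_pos: [463.2, -202.8, 97.8]
ft_force: [0.0, -0.4, -1.5]
tool_pos: [463.5, -203.0, 90.2]
ft_force: [0.2, -0.2, -1.4]
```

```bash
python3 -m crank '[[0,0,0.15,0,0],[0,0,0.3,0,0],[0,0,0.3,0,0]]' | grep -E "pos|ft"
python3 -m crank '[[0,0,0.12,0,0],[0,0,0.12,0,0]]' | grep -E "pos|ft"
python3 -m crank '[[0,0,0.1,0,0],[0,0,0.1,0,0]]'| grep -E "pos|ft"
```

```text
tool_pos: [463.9, -203.3, 88.0]
ft_force: [-1.3, 0.3, 2.8]
tool_pos: [464.1, -203.6, 87.9]
ft_force: [-5.7, 1.6, 12.5]
tool_pos: [464.3, -203.9, 87.9]
ft_force: [-9.0, 1.8, 20.4]
```

```bash
python3 -m crank '[[0,0,-0.2,0,0],[0,0,-0.2,0,0.6],[0,0,-0.2,0,1],[0,0,-0.2,0,1.6],[0,0,-0.2,0,2],[0,0,-0.2,0,2]]'
python3 -m crank '[[0,0,-2,0,2],[0,0,-5,0,2],[0,0,-9,0,2],[3,0,-13,0,2],[8,2,-14,0,2],[12,3,-14,0,2],[15,4,-14,0,2],[15,4,-14,0,2]]'
cat > fin.py <<'E'
from h import *
np.set_printoptions(precision=1,suppress=True)
v=np.array([.9767,.2147]); w=np.array([-v[1],v[0]]); O=np.array([524.5,-189])
for n in ("scene","side"):
    C=cam(n); p,d=snapshot(n); X=cloud(n,d,C); h=cv2.cvtColor(p,cv2.COLOR_RGB2HSV)
    cv2.imwrite(f"pics/f_{n}.png",p[...,::-1])
    for nm,m in(("blue",(h[...,0]>100)&(h[...,0]<130)),("yel",(h[...,0]>18)&(h[...,0]<35))):
        m=m&(h[...,1]>110)&(d>0)&(X[...,2]>5)&(np.linalg.norm(X-[524,-189,58],axis=-1)<105)
        P=X[m]; A=(P[:,:2]-O)@v; B=(P[:,:2]-O)@w; k=np.linalg.lstsq(np.c_[A,P[:,2],np.ones(len(A))],B,rcond=None)[0]
        print(n,nm,m.sum(),"along",np.percentile(A,[.5,99.5]),"perp",np.median(B),"z",np.percentile(P[:,2],[.5,99.5]),"yaw,tilt",np.degrees(k[:2]))
a=cv2.imread("pics/f_scene.png"); b=cv2.imread("pics/f_side.png")
f=lambda i,u,v:cv2.resize(i[v:v+150,u:u+200],(400,300),interpolation=2)
cv2.imwrite("pics/final.png",np.vstack([np.hstack([f(a,220,120),f(b,190,110)]),cv2.resize(np.hstack([a,b]),(800,300))]))
E
python3 fin.py
```

```text
time: 18.45
tool_pos: [463.6, -203.0, 87.2]
tcp_rot: [180.0, -0.0, -167.6]
ft_force: [0.4, 0.3, -0.0]
finger_gap: 20.0
grip_force: 0.0
time: 19.25
tool_pos: [306.2, -196.0, 227.5]
tcp_rot: [-179.9, 0.0, -167.7]
ft_force: [0.6, -0.8, -0.1]
finger_gap: 19.9
grip_force: 0.0
scene blue 697 along [-72.1  72.5] perp -1.129516067576268 z [ 13.7 110.7] yaw,tilt [ -0.7 -11.3]
scene yel 413 along [-70.8  72.4] perp -0.524947255264706 z [ 86.4 106.8] yaw,tilt [-0.   2.1]
side blue 516 along [-68.6  75. ] perp 1.9117580677948256 z [ 15.7 108. ] yaw,tilt [ -0.3 -37.8]
side yel 385 along [-66.8  74.3] perp 2.678906105417953 z [ 85.4 104.9] yaw,tilt [0.1 1.6]
```

View pics/final.png

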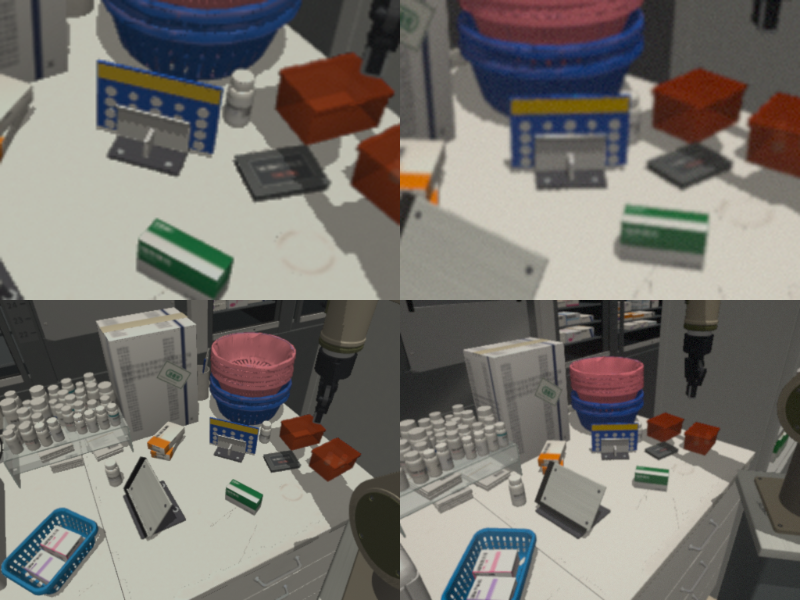

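The picture shows the card upright in the holder, yellow band on top, centred along the slot, with its top edge at about 108 mm (fully down). The bottles and green box have not moved, and the robot is clear of everything.

```bash
python3 -c "
from bench import hand_in
print(hand_in())"
```

```text
the job is handed in; nothing more can be done
None
```

The card was slid out, pinched, lifted and stood fully down in the holder slot, about centred with its yellow band at the top; the bottles and green box were left in place, and the job was handed in after about 19 s of robot time.

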